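# Put the screws away and snap the case shut

## Robot

A 6-joint arm with a two-finger parallel gripper is mounted at the origin on a cart in front of the work surface, level with it; the furniture and walls round the work are solid. World frame = base frame: x ahead of the robot, y to its left, z up, the work surface at z = 0. Lengths are in mm, angles in rad, forces in N, time in s.
With the tool pointing down it reaches from about 350 to 875 mm from the base axis. Payload 15.5 kg.
Tool frame: the origin (TCP) lies between the finger pads; the fingertips stand 19 mm ahead of it and the grasp point (between the pads) is the TCP; z points along the fingers, y is the line along which they close (so a half turn about z gives the same grasp; the last joint's range is limited). The gripper opens to 85 mm and grips with 20 to 120 N. Pads are 22 mm wide; open, the fingers measure 114 mm over their backs; the gripper's body (76 mm by 85 mm) begins 54 mm behind the grasp point. The pads swing forward as they close: fully open they stand 13 mm farther back than shut.
Start: joints at [-1.23, 0.494, 1.345, -0, 1.302, -0.096], TCP at [264.403, -566.32, 250.277] pointing down, gripper open.
Joint ranges: [-2.91, 2.91], [-0.82, 2.16], [0.22, 2.67], [-1.22, 4.37], [0.12, 2.79], [-3.08, 3.08]. Speed limits (rad/s): [1.89, 1.89, 2.57, 3.01, 3.01, 3.01].

## Interface

Orientations are given as a rotation vector (axis times angle).
In Python, from workcell import manip, cams, job gives the robot as it stands (manip), with the cameras (cams) and the job (job).
- The arm moves only by the tool step_hand, called after "Request:" as name(argument=value, ...) on one line, values as JSON. Schema: {"type":"object","properties":{"offsets":{"type":"array","items":{"type":"number"},"minItems":5,"maxItems":40},"grip_n":{"type":"number"},"only":{"type":"string"},"quiet":{"type":"boolean"},"lines":{"type":"string"}},"required":["offsets"],"additionalProperties":false}. offsets is one flat list of numbers that holds 1 to 8 rows one after another, with no inner brackets; each row has 5 numbers: the finger opening in mm, then dx, dy, dz in shares of 1000 mm (1.0 is 1000 mm), then a turn about the tool's z in normalised numbers (1 is pi rad); each row is the pose to reach, as a shift and turn from the pose commanded when the call began, along the tool's axes at that moment; what a row does not reach only later rows make up. A row lasts 1/12 s, in which the tool goes at most 41.7 mm and 0.125 rad, less where a joint would pass 70% of its speed; a pose out of reach is approached as far as the arm can. The fingers move at their own pace and stop on an object; grip_n is the grip in N (left out, the last holds). Time passes only in rows, so rows that do not move let the fingers close. The tool returns the time, the measured TCP pose, the force, the opening and the grip force at its end. only (a regular expression) keeps the lines of the reply that match it, lines (a string "A,B") keeps lines A to B, and quiet returns only ok. Shift and turn numbers lie between -1 and 1, and a call with a number outside is refused. Input that does not fit is refused with a message, and nothing moves.
- manip.get_state(): the state, without advancing time (a new reading comes with each control period).
- cams.grab_frame(name): name is "side" or "top" or "wrist"; returns the picture (420x560x3 uint8, red, green, blue); there is no depth.
- cams.camera_info(name): a dict with "fx", "fy", "cx", "cy" (pixels), "world_to_cam" (4x4, takes a point from world to camera coordinates). Camera axes: x right, y down, z forward; pixel columns grow to the right and rows downward; lengths in mm; the calibration is good to about 2 mm. The wrist camera is an equidistant fisheye: a pixel r from the principal point sees the ray r / f radians off the axis. A picture is of the moment at which its call begins: read the wrist's pose just before it. camera_info takes no time and is no camera call; for the wrist camera it gives the pose at the moment of the call.
- job.finish_job(): hands the job in; it is judged then, once.
The state is a dict: "time": time; "q": joint angles; "joint_vel": joint speeds; "joint_torque": joint torques, N m; "position": TCP position; "tool_rot": TCP orientation; "force": force on the tool from outside, world axes, zero at the start; "ft_torque": the same for the moment, N m; "opening": finger opening in mm; "finger_force": force on a finger pad.
Only numpy, scipy, OpenCV 4.12 (cv2) and the standard library are available. Lean on these libraries where they do the work, as an engineer would, in place of code of your own. Each camera call takes 0.05 s, during which the arm holds its last target. There are 200 camera calls.

## Task

Lay the carton of screws flat inside the open blue storage case, then swing the orange lid over and press down on its ribbed pad until the yellow catch snaps over the lid's edge and the lid is fully home. The catch resists and then gives way: stop pushing once it has snapped, because leaning hard on the shut lid crushes the rubber seal. Leave the other things on the bookcase where they are.

Things in the scene. Friction and masses are not known exactly. Their poses are not given: they have to be found in the camera images.
- screw_box: small white and orange carton of screws, 52 x 90 x 32 mm (x, y, z), about 0.2 kg, loose on the bookcase top, lying flat. Origin: centre of its underside. Grasp it across its 52 mm width (its own x axis).
- case: open blue plastic storage case fixed on the bookcase top: 140 mm deep (its x), 180 mm wide (its y), walls 4 mm thick and 50 mm high, a black rubber seal standing 6 mm above the rim at front and sides. Origin: centre of its underside. Its -x side is the front (towards the robot, with the catch), the lid's hinge is along its +x side. Inside 132 x 172 mm; 52 mm high under the shut lid.
- case_floor (a point): centre of the inside floor of the case, 4 mm above the bookcase top.
- lid_hinge (a point): middle of the lid's hinge axis, 72 mm behind the case's centre and 61 mm above the bookcase top; the axis is the case's y axis.
- case_lid (a joint): angle of the orange lid: 0 = shut, resting on the seal; starts wide open at 1.65 to 1.95, leaning back past upright (stop at 2.1). Panel 10 mm thick (5 mm either side of the hinge plane), 176 mm wide, reaching 150 mm from the hinge axis. Stiff hinge: the lid stays wherever it is left; about 1 N at its front edge moves it. Below -0.045 the rubber seal counts as crushed.
- lid_press (a point): centre of the black ribbed pressing pad (30 mm along x, 60 mm along y) on the lid's outer face, 115 mm from the hinge axis, 6 mm outside the lid's middle plane; moves with the lid. On the shut lid it faces up, 67 mm above the bookcase top. With the lid shut, the seal gives about 3.5 mm at the pad for a push of 25 N (lid angle -0.03).
- case_catch: yellow sprung catch, 56 mm wide, at the case's front middle, 77 mm high, its nose 30 mm in front of the shut pad; not to be handled. The lid's edge meets it at a lid angle of about 0.14; a push of 12 to 13 N on the pad flexes it forward; then the resistance fades and past about 0.06 it snaps over and drives the lid to about 0. Origin: its foot, 84 mm in front of the case's centre, 18 mm up.
- tape_measure: yellow tape measure, 65 x 68 x 35 mm, bystander; may have changed places with the carton of screws. Origin: centre of its underside.
- masking_tape: roll of masking tape lying flat, 101 mm across, 24 mm high, bystander. Origin: centre of its underside.
- filler_tub: small white tub, 66 mm across, 41 mm high, bystander. Origin: centre of its underside.
- pliers: blue-handled pliers lying flat, 54 x 173 x 13 mm, bystander. Origin: centre of their underside.
- wood_block: pine offcut, 44 x 85 x 38 mm, bystander. Origin: centre of its underside.

How it is judged (in metres and radians):
On the way, in this order (a step that is already met when the one before it is completed fails the run):
1. the carton lies flat inside the case, let go, with the lid still open (x of screw_box in the frame of case between -0.05 and 0.05 m and y of screw_box in the frame of case between -0.07 and 0.07 m and z of screw_box in the frame of case between -0.002 and 0.012 m and angle between screw_box's own z axis and vertical below 0.15 rad and contact force between the fingers and screw_box below 0.3 N and value of joint case_lid above 1 rad), for 0.2 s.
2. the lid has been pushed past the catch and is home (value of joint case_lid below 0.03 rad), for 0.2 s.
At the end, for the whole second after the job is handed in: the carton of screws lies flat (within 0.15 rad, underside within 8 mm of the inside floor) inside the case, at rest, and the lid is shut under the catch (lid angle below 0.03 rad) (x of screw_box in the frame of case between -0.05 and 0.05 m and y of screw_box in the frame of case between -0.07 and 0.07 m and z of screw_box in the frame of case between -0.002 and 0.012 m and angle between screw_box's own z axis and vertical below 0.15 rad and value of joint case_lid below 0.03 rad and linear speed of screw_box below 0.02 m/s); the robot touches nothing.
It fails at once if the seal is crushed: the lid is pressed below -0.045 rad (about 35 N) (value of joint case_lid below -0.045 rad).
It fails at once if a bystander (tape measure, masking tape, tub, pliers, wood block) is moved more than 30 mm (distance of any of tape_measure, masking_tape, filler_tub, pliers, wood_block from where it was at the start of the episode above 0.03 m).
It also fails if it takes over 61 s, if anything falls off the work surface, if the arm or the gripper's body presses on something with over 40 N, if the wrist force passes 120 N, or if a joint passes its speed limit or range.

## Working session

There is one attempt and no reset: what is moved stays moved. The work goes in short steps, Python scripts to look and compute and a tool call to move; the robot and the scene stay as the last step left them, time stands still between calls to the robot, and variables do not carry over. Pictures are saved under pics/ and viewed, at most 10 in all, crops included, and the job is handed in when it is done.

```bash
ls; mkdir -p pics; python3 - <<'E'
from workcell import manip, cams, job
import cv2, numpy as np
s=manip.get_state(); print(s['time'],s['position'],s['tool_rot'],s['opening'])
for n in('top','side'):
    im=cams.grab_frame(n); cv2.imwrite(f'pics/{n}0.png',im[...,::-1])
    c=cams.camera_info(n); print(n,c['fx'],c['cx'],c['cy'],np.round(c['world_to_cam'],3).tolist())
E
```

```text
pics
workcell.py
0.0 [ 264.27994451 -566.01990549  249.69631308] [-3.06583880e+00 -6.80382844e-01  2.20455890e-04] 85.32756227914722
top 496.5203377350292 284.72216060654625 206.754221743256 [[0.153, -0.988, -0.003, 57.434], [-0.881, -0.135, -0.454, 543.017], [0.448, 0.072, -0.891, 1025.591], [0.0, 0.0, 0.0, 1.0]]
side 496.56212400226593 283.774983929185 204.8610636671612 [[-0.992, -0.122, 0.003, 553.507], [-0.081, 0.641, -0.763, 23.603], [0.091, -0.758, -0.646, 1184.09], [0.0, 0.0, 0.0, 1.0]]
```

View pics/top0.png

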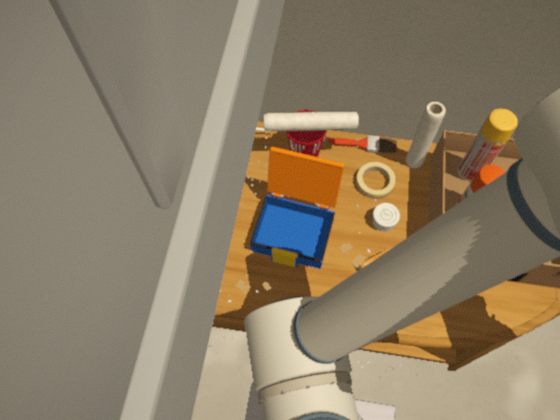

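View pics/side0.png

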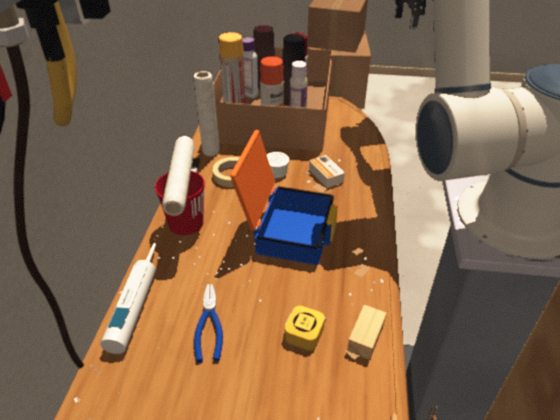

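The side view shows the carton at about (327,171), the open case at about (297,222) with its catch at (332,222), and the lid leaning back at (253,180). The tape measure is at (305,327), so it is far from the carton. The top view shows the case at (292,229) and the arm hides the carton.

```bash
cat > h.py <<'E'
import numpy as np, cv2
from workcell import manip, cams, job
def ray(n,uv,c=None):
    c=c or cams.camera_info(n); M=np.array(c['world_to_cam']); R,t=M[:3,:3],M[:3,3]
    x=(uv[0]-c['cx'])/c['fx']; y=(uv[1]-c['cy'])/c['fy']
    if n=='wrist':
        r=np.hypot(x,y); k=np.sin(r)/r if r>1e-9 else 1; d=np.array([x*k,y*k,np.cos(r)])
    else: d=np.array([x,y,1.])
    return -R.T@t, R.T@d
def onplane(n,uv,z,c=None):
    o,d=ray(n,uv,c); return (o+d*(z-o[2])/d[2])
def proj(n,p,c=None):
    c=c or cams.camera_info(n); M=np.array(c['world_to_cam']); q=M[:3,:3]@np.array(p,float)+M[:3,3]
    if n=='wrist':
        th=np.arctan2(np.hypot(q[0],q[1]),q[2]); s=th/np.hypot(q[0],q[1]); return c['cx']+c['fx']*q[0]*s, c['cy']+c['fy']*q[1]*s
    return c['cx']+c['fx']*q[0]/q[2], c['cy']+c['fy']*q[1]/q[2]
E
python3 - <<'E'
from h import *
np.set_printoptions(precision=1,suppress=True)
print('carton',onplane('side',(327,171),25)); print('case top',onplane('top',(292,229),30), 'side',onplane('side',(297,222),25))
im=cv2.imread('pics/side0.png'); a=cv2.resize(im[125:265,220:360],None,fx=4,fy=4,interpolation=cv2.INTER_CUBIC)
im=cv2.imread('pics/top0.png'); b=cv2.resize(im[140:280,235:285+50],None,fx=4,fy=4,interpolation=cv2.INTER_CUBIC)[:, :]
print(a.shape,b.shape)
cv2.imwrite('pics/sc.png',a);cv2.imwrite('pics/tc.png',cv2.resize(im[140:280,235:415],None,fx=4,fy=4,interpolation=cv2.INTER_CUBIC))
E
```

```text
carton [456.5 -84.6  25. ]
case top [519.6 120.2  30. ] side [513.  118.6  25. ]
(560, 560, 3) (560, 400, 3)
```

View pics/sc.png

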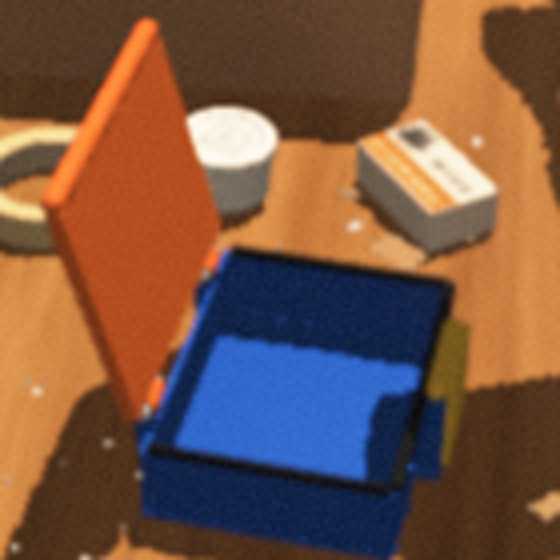

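View pics/tc.png

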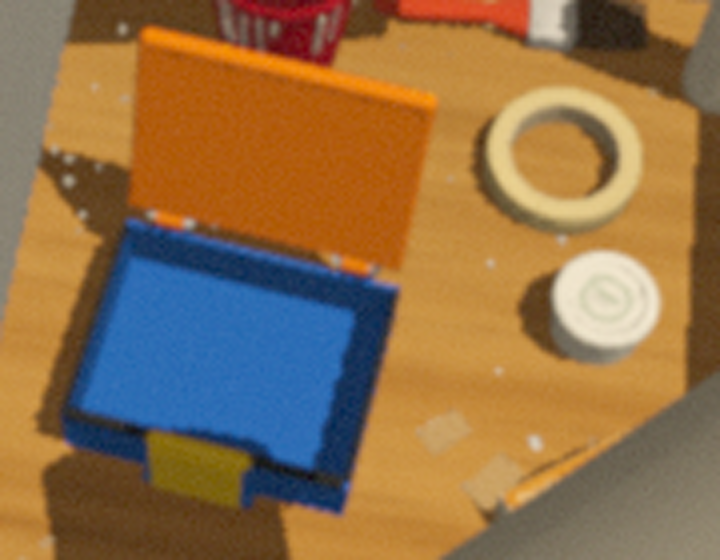

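The side crop shows the carton's top face with corners at about (360,145), (418,120), (496,187) and (432,213). The seal corners are at about (228,250), (452,287), (400,490) and (155,450). The top crop shows the case from (68,415) to (400,285), turned slightly, with the catch at (200,465).

```bash
python3 - <<'E'
from h import *
np.set_printoptions(precision=1,suppress=True)
S=lambda p:(220+p[0]/4-.375,125+p[1]/4-.375); T=lambda p:(235+p[0]/4-.375,140+p[1]/4-.375)
P=np.array([onplane('side',S(p),32) for p in [(360,145),(418,120),(496,187),(432,213)]]); print(P)
print('carton',P.mean(0), [np.linalg.norm(P[i]-P[i-1]) for i in range(4)]); l=(P[2]-P[1]+P[3]-P[0]); print('long axis deg',np.degrees(np.arctan2(l[1],l[0])))
Q=np.array([onplane('side',S(p),56) for p in [(228,250),(452,287),(400,490),(155,450)]]); print('case side',Q,Q.mean(0)); e=Q[0]-Q[1]+Q[3]-Q[2];print(np.degrees(np.arctan2(e[1],e[0])))
a=[onplane('top',T(p),4) for p in [(80,412),(125,258),(355,308)]]; print('floor top',a); e=a[1]-a[0];print(np.degrees(np.arctan2(e[1],e[0])))
b=[onplane('top',T(p),50) for p in [(128,218),(400,285)]]; print('rear rim top',b)
c=[onplane('top',T(p),56) for p in [(68,412),(345,485)]]; print('front seal top',c)
# lid far edge corners triangulate
def tri(ps,pt):
    o1,d1=ray('side',S(ps));o2,d2=ray('top',T(pt)); A=np.c_[d1,-d2]; k=np.linalg.lstsq(A,o2-o1,rcond=None)[0]
    p,q=o1+d1*k[0],o2+d2*k[1]; return (p+q)/2,np.linalg.norm(p-q)
print('lid L',tri((50,205),(145,28)),'lid R',tri((148,20),(436,98)))
E
```

```text
[[ 503.9 -113.8   32. ]
 [ 468.1 -147.2   32. ]
 [ 414.4  -78.7   32. ]
 [ 453.2  -46.3   32. ]]
carton [459.9 -96.5  32. ] [np.float64(84.39202399324128), np.float64(49.00828268402834), np.float64(87.02345527023014), np.float64(50.5908014341608)]
long axis deg 127.51023301758883
case side [[570.3  37.   56. ]
 [437.5  54.8  56. ]
 [456.1 223.2  56. ]
 [585.7 209.8  56. ]] [512.4 131.2  56. ]
-6.789246768692935
floor top [array([479.7, 209.3,   4. ]), array([591.7, 199.9,   4. ]), array([578.4,  46.6,   4. ])]
-4.8163817141509355
rear rim top [array([597. , 197.2,  50. ]), array([575.9,  21.1,  50. ])]
front seal top [array([457.4, 209.6,  56. ]), array([436.4,  39.1,  56. ])]
lid L (array([639.1, 190.1, 199.2]), np.float64(6.415184715869777)) lid R (array([618. ,  18.9, 200.3]), np.float64(3.9798359552604565))
```

```bash
python3 - <<'E'
from h import *
np.set_printoptions(precision=1,suppress=True)
for p in [(217,147),(322,151),(324,140)]: print('box base',p,onplane('side',p,0))
for z in (80,100,120): print(z,onplane('side',(326,107),z),onplane('top',(443,135),z),onplane('top',(443,255),z))
def tri(ps,pt):
    o1,d1=ray('side',ps);o2,d2=ray('top',pt); k=np.linalg.lstsq(np.c_[d1,-d2],o2-o1,rcond=None)[0]
    p,q=o1+d1*k[0],o2+d2*k[1]; return (p+q)/2,np.linalg.norm(p-q)
print('roller -y end',tri((185,140),(357,121)),'+y end',tri((174,208),(265,122)))
print('orange can top',tri((231,40),(502,122)),'red can', tri((271,64),(489,176)))
for z in(0,100,200): print(z,onplane('side',(299,68),z))
E
```

```text
box base (217, 147) [ 771.4 -193.5    0. ]
box base (322, 151) [ 476.1 -211.1    0. ]
box base (324, 140) [ 474.  -268.1    0. ]
80 [ 475.7 -316.3   80. ] [ 826.2 -235.8   80. ] [ 484.8 -239.3   80. ]
100 [ 474.7 -280.2  100. ] [ 811.1 -230.4  100. ] [ 476.  -233.8  100. ]
120 [ 473.8 -244.1  120. ] [ 796. -225.  120.] [ 467.2 -228.4  120. ]
roller -y end (array([791.8,  -4.6, 141.5]), np.float64(2.6727189064481127)) +y end (array([754. , 226.1, 134.3]), np.float64(5.238107867822661))
orange can top (array([ 740. , -314.2,  263.8]), np.float64(3.752355290649918)) red can (array([ 631.7, -302.7,  207.7]), np.float64(3.4469422115037016))
0 [ 592.6 -732.5    0. ]
100 [ 573.5 -517.2  100. ]
200 [ 554.3 -302.   200. ]
```

The manual's scale: shifts go in shares of 1000 mm and turns go in shares of pi rad. Converting my numbers, 376 mm / 1000 = 0.376, -343 mm / 1000 = -0.343, 1.35 rad / 3.1416 = 0.4297.

Request:
step_hand(offsets=[85, 0.16, -0.145, 0.02, 0.1592, 85, 0.376, -0.343, 0.06, 0.4297, 85, 0.376, -0.343, 0.06, 0.4297, 85, 0.376, -0.343, 0.06, 0.4297, 85, 0.376, -0.343, 0.06, 0.4297, 85, 0.376, -0.343, 0.06, 0.4297, 85, 0.376, -0.343, 0.06, 0.4297, 85, 0.376, -0.343, 0.06, 0.4297], grip_n=40)

```text
time: 0.77
position: [383.8, -280.0, 214.1]
tool_rot: [-3.044, 0.777, 0.0]
force: [1.4, -0.8, 0.3]
opening: 84.9
finger_force: 0.0
```

```bash
python3 -c "
from workcell import manip, cams, job;s=manip.get_state();print(s['position'],s['tool_rot'])"
```

```text
[ 383.83541972 -280.03640835  214.09109724] [-3.04386959e+00  7.76716452e-01  3.76889544e-04]
```

To row units: -197 mm / 1000 = -0.197, -21 mm / 1000 = -0.021, 0.41 rad / 3.1416 = 0.1305.

Request:
step_hand(offsets=[85, -0.021, -0.197, 0.02, 0.1305, 85, -0.021, -0.197, 0.02, 0.1305, 85, -0.021, -0.197, 0.02, 0.1305, 85, -0.021, -0.197, 0.02, 0.1305, 85, -0.021, -0.197, 0.02, 0.1305, 85, -0.021, -0.197, 0.02, 0.1305, 85, -0.021, -0.197, 0.02, 0.1305, 85, -0.021, -0.197, 0.02, 0.1305])

```text
time: 1.43
position: [458.6, -97.8, 194.2]
tool_rot: [2.827, -1.369, -0.001]
force: [-0.4, -0.0, 0.7]
opening: 84.8
finger_force: 0.0
```

```bash
python3 - <<'E'
from h import *
c=cams.camera_info('wrist'); im=cams.grab_frame('wrist'); cv2.imwrite('pics/w1.png',im[...,::-1])
import json; json.dump({k:(np.array(v).tolist()) for k,v in c.items()},open('w1.json','w'))
print(c['fx'],c['cx'],c['cy'],[proj('wrist',p,c) for p in [(460,-96.5,32),(517,117,4)]])
E
```

```text
325.19226210127806 278.1279776024337 207.68276183520922 [(np.float64(276.0245318820364), np.float64(192.77793980916954)), (np.float64(133.08885285338226), np.float64(290.230284345327))]
```

View pics/w1.png

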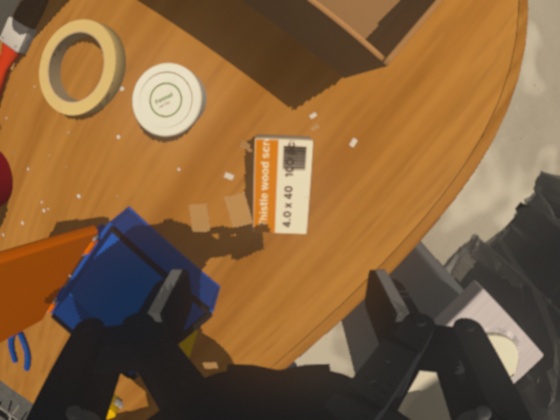

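The wrist view shows the carton with top-face corners at about (257,137), (313,140), (306,234) and (253,229). The space around it is clear.

```bash
python3 - <<'E'
from h import *
import json
np.set_printoptions(precision=1,suppress=True)
c=json.load(open('w1.json')); P=np.array([onplane('wrist',p,32,c) for p in [(257,137),(313,140),(306,234),(253,229)]]); print(P,P.mean(0))
l=P[2]-P[1]+P[3]-P[0]; w=P[1]-P[0]+P[2]-P[3]; print(np.degrees(np.arctan2(l[1],l[0])),np.degrees(np.arctan2(w[1],w[0])),[np.linalg.norm(P[i]-P[i-1]) for i in range(4)])
s=manip.get_state(); R=cv2.Rodrigues(np.array(s['tool_rot']))[0]; m=P.mean(0); m[2]=16
print(s['position'],'tool delta',R.T@(m-s['position']),'y ang',np.degrees(np.arctan2(R[1,1],R[0,1])))
E
```

```text
[[ 504.6 -126.2   32. ]
 [ 464.6 -154.7   32. ]
 [ 412.2  -82.1   32. ]
 [ 455.   -54.8   32. ]] [ 459.1 -104.5   32. ]
125.3348353640945 -146.04840836908758 [np.float64(86.93310111335144), np.float64(49.10686410312475), np.float64(89.52301011885505), np.float64(50.74652053345379)]
[458.5 -98.6 194.3] tool delta [  5.1   3.1 178.3] y ang -141.7451310815244
```

To row units: 172 mm / 1000 = 0.172, 2.5 mm / 1000 = 0.0025, 0.04 rad / 3.1416 = 0.0127.

Request:
step_hand(offsets=[85, 0.004, 0.0025, 0.04, 0.0127, 85, 0.004, 0.0025, 0.08, 0.0127, 85, 0.004, 0.0025, 0.12, 0.0127, 85, 0.004, 0.0025, 0.15, 0.0127, 85, 0.004, 0.0025, 0.172, 0.0127, 85, 0.004, 0.0025, 0.172, 0.0127, 40, 0.004, 0.0025, 0.172, 0.0127, 40, 0.004, 0.0025, 0.172, 0.0127], grip_n=40)

```text
time: 2.15
position: [459.5, -104.0, 23.5]
tool_rot: [-2.797, 1.43, -0.002]
force: [0.1, -0.6, 0.9]
opening: 63.6
finger_force: 0.0
```

Request:
step_hand(offsets=[40, 0, 0, 0, 0, 40, 0, 0, 0, 0, 40, 0, 0, 0, 0, 40, 0, 0, 0, 0, 40, 0, 0, 0, 0], grip_n=40)

```text
time: 2.57
position: [459.9, -103.8, 24.1]
tool_rot: [-2.798, 1.428, -0.004]
force: [-1.8, -4.8, 7.5]
opening: 51.4
finger_force: 42.2
```

To row units: -120 mm / 1000 = -0.12, -80 mm / 1000 = -0.08.

Request:
step_hand(offsets=[40, 0, 0, -0.04, 0, 40, 0, 0, -0.08, 0, 40, 0, 0, -0.12, 0, 40, 0, 0, -0.12, 0])

```text
time: 2.9
position: [461.9, -104.1, 149.7]
tool_rot: [-2.797, 1.428, -0.016]
force: [2.4, 0.3, -1.5]
opening: 51.4
finger_force: 44.2
```

Request:
step_hand(offsets=[40, -0.022, -0.026, 0, -0.0382, 40, -0.044, -0.053, 0, -0.0764, 40, -0.066, -0.08, 0, -0.1146, 40, -0.088, -0.107, 0, -0.1528, 40, -0.11, -0.134, 0, -0.191, 40, -0.132, -0.16, 0, -0.2292, 40, -0.145, -0.175, 0, -0.2632, 40, -0.145, -0.175, 0, -0.2632])

```text
time: 3.57
position: [516.8, 120.4, 143.8]
tool_rot: [-3.136, 0.167, -0.005]
force: [-1.4, -0.6, -1.5]
opening: 51.2
finger_force: 44.1
```

```bash
python3 - <<'E'
from h import *
import json
c=cams.camera_info('wrist'); im=cams.grab_frame('wrist'); cv2.imwrite('pics/w2.png',im[...,::-1])
json.dump({k:(np.array(v).tolist()) for k,v in c.items()},open('w2.json','w'))
E
```

```text
(no output)
```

View pics/w2.png

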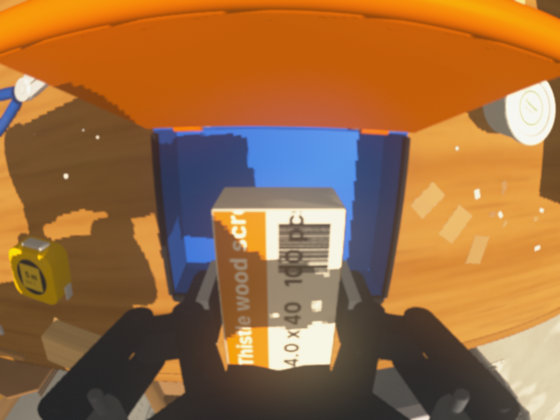

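The wrist view shows the carton held squarely over the case. The rear rim corners are at about (155,130) and (409,135).

```bash
python3 - <<'E'
from h import *
import json
np.set_printoptions(precision=1,suppress=True)
c=json.load(open('w2.json')); a=onplane('wrist',(154,129),50,c);b=onplane('wrist',(409,135),50,c); e=a-b
print(a,b,(a+b)/2,np.linalg.norm(e),np.degrees(np.arctan2(e[1],e[0]))-90)
u=np.array([e[1],-e[0],0])/np.linalg.norm(e); ctr=(a+b)/2-70*u; print('ctr',ctr)
s=manip.get_state(); R=cv2.Rodrigues(np.array(s['tool_rot']))[0]; ctr[2]=26; print(s['position'],R.T@(ctr-s['position']),np.degrees(np.arctan2(R[1,0],R[0,0])))
E
```

```text
[592.8 199.2  50. ] [570.2  23.3  50. ] [581.5 111.3  50. ] 177.37769460738218 -7.32404595786312
ctr [512.  120.2  50. ]
[516.2 118.7 143.6] [ -4.6  -1.  117.6] -6.472292376519438
```

To row units: 114 mm / 1000 = 0.114, 112 mm / 1000 = 0.112.

Request:
step_hand(offsets=[40, -0.002, 0, 0.03, 0, 40, -0.003, 0, 0.06, 0, 40, -0.003, 0, 0.085, 0, 40, -0.003, 0, 0.1, 0, 40, -0.003, 0, 0.108, 0, 40, -0.003, 0, 0.112, 0, 40, -0.003, 0, 0.114, 0, 40, -0.003, 0, 0.114, 0])

```text
time: 4.28
position: [513.2, 117.0, 29.1]
tool_rot: [-3.136, 0.185, -0.002]
force: [-0.3, -0.7, -2.2]
opening: 51.3
finger_force: 44.0
```

Request:
step_hand(offsets=[72, 0, 0, 0, 0, 72, 0, 0, 0, 0, 72, 0, 0, 0, 0, 72, 0, 0, 0, 0])

```text
time: 4.62
position: [513.1, 117.3, 28.9]
tool_rot: [-3.136, 0.184, -0.001]
force: [-0.4, 0.4, 0.4]
opening: 71.9
finger_force: 0.0
```

To row units: -235 mm / 1000 = -0.235, -120 mm / 1000 = -0.12.

Request:
step_hand(offsets=[72, 0, 0, -0.04, 0, 72, 0, 0, -0.08, 0, 60, 0, 0, -0.12, 0, 30, 0, 0, -0.16, 0, 0, 0, 0, -0.2, 0, 0, 0, 0, -0.235, 0, 0, 0, 0, -0.235, 0, 0, 0, 0, -0.235, 0], grip_n=40)

```text
time: 5.28
position: [513.6, 117.4, 265.5]
tool_rot: [-3.135, 0.184, -0.007]
force: [-0.9, -0.1, -0.7]
opening: 0.7
finger_force: 0.0
```

Request:
step_hand(offsets=[0, 0.04, 0, 0, 0, 0, 0.08, 0, 0, 0, 0, 0.12, 0, 0, 0, 0, 0.152, 0, 0, 0, 0, 0.152, 0, 0.02, 0, 0, 0.152, 0, 0.05, 0, 0, 0.152, 0, 0.068, 0, 0, 0.152, 0, 0.068, 0])

```text
time: 5.95
position: [660.9, 99.2, 189.5]
tool_rot: [3.135, -0.184, -0.014]
force: [-0.6, 0.1, -1.0]
opening: -0.3
finger_force: 0.0
```

```bash
python3 - <<'E'
from h import *
im=cams.grab_frame('side'); cv2.imwrite('pics/s3.png',im[...,::-1])
E
```

```text
(no output)
```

View pics/s3.png

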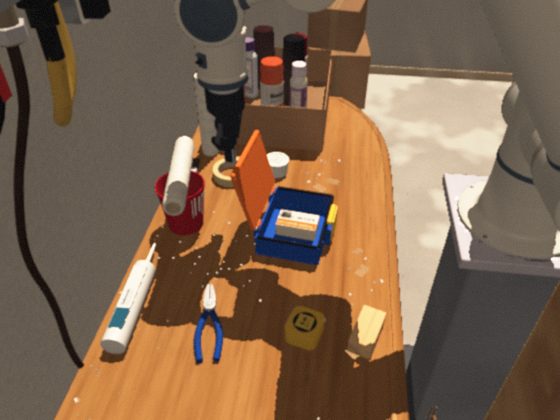

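The side view shows the carton lying flat in the case at (298,225). The closed fingers stand behind the lid, with their tips near (230,165).

To row units: -129 mm / 1000 = -0.129, -112 mm / 1000 = -0.112.

Request:
step_hand(offsets=[0, -0.02, 0, -0.004, 0, 0, -0.04, 0, -0.01, 0, 0, -0.06, 0, -0.014, 0, 0, -0.078, 0, -0.013, 0, 0, -0.094, 0, -0.011, 0, 0, -0.112, 0, -0.005, 0, 0, -0.129, 0, 0.003, 0, 0, -0.129, 0, 0.003, 0])

```text
time: 6.67
position: [532.7, 114.9, 192.5]
tool_rot: [3.136, -0.183, -0.003]
force: [-0.0, 0.2, -0.2]
opening: -0.0
finger_force: 0.0
```

```bash
python3 - <<'E'
from h import *
im=cams.grab_frame('side'); cv2.imwrite('pics/s4.png',cv2.resize(im[60:270,140:420],None,fx=2.5,fy=2.5,interpolation=cv2.INTER_CUBIC)[...,::-1])
E
```

```text
(no output)
```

View pics/s4.png

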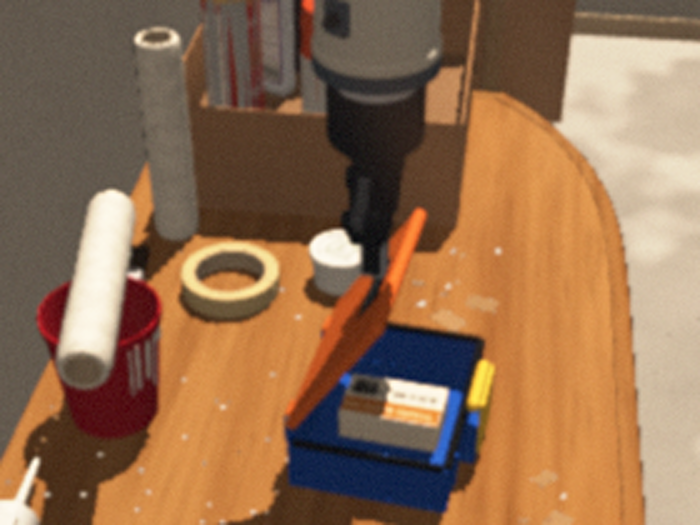

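The lid is now at about 1 rad and the fingers rest on its outer face. I'll keep lowering it.

To row units: 78 mm / 1000 = 0.078, 71 mm / 1000 = 0.071.

Request:
step_hand(offsets=[0, -0.014, 0, 0.009, 0, 0, -0.025, 0, 0.019, 0, 0, -0.036, 0, 0.031, 0, 0, -0.045, 0, 0.043, 0, 0, -0.053, 0, 0.06, 0, 0, -0.058, 0, 0.071, 0, 0, -0.06, 0, 0.078, 0, 0, -0.06, 0, 0.078, 0])

```text
time: 7.38
position: [476.4, 121.6, 113.9]
tool_rot: [3.136, -0.184, -0.001]
force: [0.8, 0.1, -0.4]
opening: 0.4
finger_force: 0.0
```

Request:
step_hand(offsets=[0, -0.001, 0, 0.002, 0, 0, -0.002, 0, 0.004, 0, 0, -0.002, 0, 0.005, 0, 0, -0.002, 0, 0.006, 0, 0, -0.002, 0, 0.007, 0, 0, -0.002, 0, 0.008, 0, 0, -0.002, 0, 0.008, 0])

```text
time: 7.97
position: [474.1, 121.8, 106.3]
tool_rot: [3.136, -0.184, -0.0]
force: [-0.8, -0.7, 0.4]
opening: -0.1
finger_force: 0.0
```

To row units: 4 mm / 1000 = 0.004, 3 mm / 1000 = 0.003.

Request:
step_hand(offsets=[0, 0, 0, 0.001, 0, 0, 0, 0, 0.002, 0, 0, 0, 0, 0.003, 0, 0, 0, 0, 0.004, 0, 0, 0, 0, 0.004, 0])

```text
time: 8.38
position: [474.0, 121.8, 102.2]
tool_rot: [3.136, -0.184, -0.0]
force: [0.1, 0.3, 0.2]
opening: -0.2
finger_force: 0.0
```

Request:
step_hand(offsets=[0, 0, 0, 0.001, 0, 0, 0, 0, 0.002, 0, 0, 0, 0, 0.003, 0, 0, 0, 0, 0.003, 0])

```text
time: 8.72
position: [474.0, 121.8, 99.7]
tool_rot: [-3.136, 0.184, -0.0]
force: [-3.1, 0.1, 12.7]
opening: -0.4
finger_force: 6.4
```

Request:
step_hand(offsets=[0, 0, 0, 0.001, 0, 0, 0, 0, 0.002, 0, 0, 0, 0, 0.003, 0, 0, 0, 0, 0.003, 0])

```text
time: 9.05
position: [473.5, 121.8, 96.4]
tool_rot: [3.136, -0.184, -0.001]
force: [-4.3, 0.8, 7.6]
opening: 0.1
finger_force: 3.6
```

To row units: 2 mm / 1000 = 0.002, 1 mm / 1000 = 0.001.

Request:
step_hand(offsets=[0, 0, 0, 0.001, 0, 0, 0, 0, 0.001, 0, 0, 0, 0, 0.002, 0, 0, 0, 0, 0.002, 0])

```text
time: 9.38
position: [473.4, 121.8, 94.3]
tool_rot: [3.136, -0.184, -0.002]
force: [-1.9, 1.2, 4.2]
opening: -0.2
finger_force: 2.0
```

Request:
step_hand(offsets=[0, 0, 0, 0.001, 0, 0, 0, 0, 0.001, 0, 0, 0, 0, 0.002, 0, 0, 0, 0, 0.002, 0])

```text
time: 9.72
position: [474.0, 121.8, 92.2]
tool_rot: [3.136, -0.184, -0.0]
force: [-1.5, -0.0, 1.2]
opening: 0.2
finger_force: 0.7
```

To row units: 2 mm / 1000 = 0.002, 1 mm / 1000 = 0.001.

Request:
step_hand(offsets=[0, 0, 0, 0.001, 0, 0, 0, 0, 0.002, 0, 0, 0, 0, 0.002, 0])

```text
time: 9.97
position: [474.3, 121.8, 90.2]
tool_rot: [-3.136, 0.184, -0.001]
force: [0.1, -0.4, 0.2]
opening: 0.1
finger_force: 0.0
```

Request:
step_hand(offsets=[0, 0, 0, 0.001, 0, 0, 0, 0, 0.002, 0, 0, 0, 0, 0.002, 0])

```text
time: 10.22
position: [474.1, 121.8, 88.2]
tool_rot: [3.136, -0.184, -0.0]
force: [-0.3, 1.4, 0.1]
opening: -0.1
finger_force: 0.0
```

The force has dropped to zero above the pad, so the catch has snapped. I'll touch the pad lightly to check that the lid is home, then back off.

To row units: 1.5 mm / 1000 = 0.0015, 1 mm / 1000 = 0.001.

Request:
step_hand(offsets=[0, 0, 0, 0.001, 0, 0, 0, 0, 0.0015, 0, 0, 0, 0, 0.0015, 0])

```text
time: 10.47
position: [474.0, 121.8, 86.8]
tool_rot: [3.136, -0.184, -0.0]
force: [0.3, 0.1, -0.3]
opening: 0.4
finger_force: 0.0
```

Request:
step_hand(offsets=[0, 0, 0, 0.0005, 0, 0, 0, 0, 0.001, 0, 0, 0, 0, 0.001, 0])

```text
time: 10.72
position: [474.0, 121.8, 85.8]
tool_rot: [3.136, -0.184, -0.0]
force: [-0.0, -0.5, 0.6]
opening: 0.1
finger_force: 0.0
```

No contact down to 85.8 mm means the lid is home (shut pad 67 mm + 19 mm). Now I'll retract and check.

To row units: -160 mm / 1000 = -0.16, -140 mm / 1000 = -0.14.

Request:
step_hand(offsets=[0, 0, 0, -0.02, 0, 0, 0, 0, -0.06, 0, 0, 0, 0, -0.1, 0, 0, 0, 0, -0.14, 0, 0, -0.04, 0, -0.16, 0, 0, -0.08, 0, -0.16, 0, 0, -0.08, 0, -0.16, 0, 0, -0.08, 0, -0.16, 0])

```text
time: 11.38
position: [392.7, 131.3, 246.4]
tool_rot: [-3.136, 0.182, -0.0]
force: [0.2, -0.4, 1.0]
opening: -0.4
finger_force: 0.0
```

```bash
python3 - <<'E'
from h import *
im=cams.grab_frame('side'); cv2.imwrite('pics/s5.png',cv2.resize(im[60:360,180:420],None,fx=2,fy=2,interpolation=cv2.INTER_CUBIC)[...,::-1])
E
```

```text
(no output)
```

View pics/s5.png

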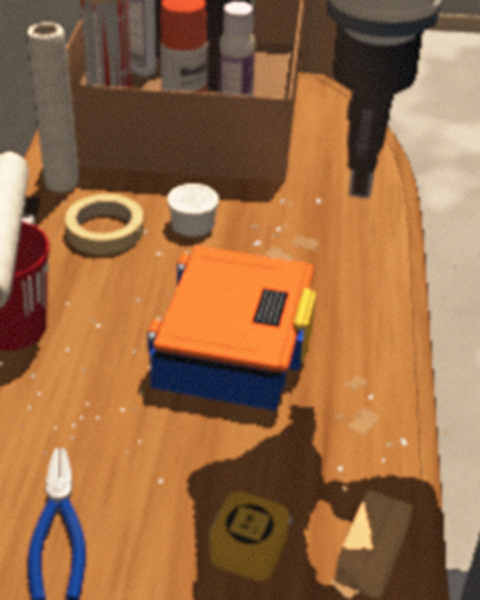

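The lid is flat and shut, with the catch at (306,306) over its edge. The bystanders look undisturbed and the arm is clear.

```bash
python3 -c "
from workcell import manip, cams, job;print(job.finish_job())"
```

```text
the job is handed in; nothing more can be done
None
```

The carton lies flat in the case, the lid is shut under the snapped catch, the bystanders look undisturbed, and I've handed the job in; the hand-in call gave no verdict.

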